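Click a fuel connector onto a pump outlet and pull-test it with a spring scale

TASK

Take the black elbow connector with the orange button and push it straight down onto the white outlet stub of the fuel pump module in the bench stand until it is fully home and its button has popped back out. Then take the yellow spring scale from its stand, hook it under the connector's side pipe and pull straight up with 15 N (middle of the green band on the rod, never above 20 N), keeping the pull on for a good second to prove that the joint holds. Unhook the scale and hang it back in its stand, upright as it was; leave the connector on the stub and everything else where it is.

Things in the scene. Friction and masses are not known exactly. Their poses are not given: they have to be found in the camera images.
- connector: Black elbow connector with an orange button, loose (60 g), standing mouth down on the mat. Square sleeve 27 x 27 x 50 mm tall; origin at the centre of its mouth (underside), z up. Bore 16.6 mm wide, 34 mm deep. The orange button is on the +x face, 8 to 20 mm above the mouth, 3.5 mm proud. Grip the two plain faces (+y, -y: 27 mm apart).
- connector_mid (a point): Centre of the connector's sleeve, 25 mm above its mouth; axes as the connector.
- connector_leg (a point): Point on the axis of the connector's side pipe where to hook the scale: 24 mm from the sleeve's axis towards the connector's -x, 42 mm above the mouth. The pipe is 10 mm thick, runs level along -x from the sleeve's face to x = -57 mm and ends in a 14 mm bead (from x = -52 mm).
- button (a joint): Orange button with its latch, m: 0 out, 0.005 fully in. As the sleeve goes down the stub, the cone drives it about 4 mm in; 1.5 mm before home a light spring pops it out again, latch under the stub's head. Pushing on takes 5 to 20 N, at any turn about the stub. Latched, the connector has 1.5 mm of play up and down and wobbles a few degrees. Pressing the button later would release it.
- stub_seat (a point): Top centre of the round shoulder (29 mm wide) on which the connector's mouth rests when home; z up. From here the white outlet stub rises 33 mm: 15 mm thick, its top 10 mm a cone down to 3 mm. The shoulder is 12 mm above the black flange (120 mm wide, 114 mm above the table) of the cream pump module, fixed in its bench stand; other fittings on the flange are lower than the shoulder.
- scale: Yellow spring scale hanging upright in its stand, loose, 155 g. Black grip on top, 70 (x) x 24 (y) x 40 mm tall; origin at the centre of the grip's underside, z up. Below it the yellow body, 34 (x) x 16 (y) x 70 mm, then the rod with a steel hook. Take the grip across y, firmly (about 60 N) for the pull.
- scale_grip (a point): Centre of the scale's black grip, 22 mm above the grip's underside; axes as the scale.
- hook_seat (a point): Lowest inside point of the scale's hook (5 mm wire), on the scale's axis, 135.5 mm below scale_grip when relaxed. The hook lies in the scale's y-z plane, for a pipe along x that enters from the -y side: tip at y = -11 mm rising 7 mm above this point, back at y = +13 mm, roof 33 mm above. A 10 mm pipe settles with its underside 2 to 3 mm above this point.
- pull (a joint): How far the scale's rod is drawn out, in m: 0 relaxed, 0.045 at its stop; 600 N/m, so 0.025 is 15 N. The rod's green band appears at 22 mm and ends at 30 mm (13 to 18 N); above it the rod is red.
- stand_seat (a point): Seat of the grey scale stand (fixed), 136 mm above the table, where the scale's origin belongs: middle between two prongs along the stand's y at x = +-22 to +-36 mm that carry the ends of the grip. Front ends (y = -20 to -24 mm) have 5 mm lips; the rear posts (y = +44 mm) are no higher than the prongs. Scale x along stand x, either way round; lower it in from above. Base plate 8 mm thick.
- connector_blue_mid (a point): Bystander: centre of a grey connector of the same shape with a blue button, 25 mm above its mouth.
- connector_white_mid (a point): Bystander: centre of a grey connector of the same shape with a white button, 25 mm above its mouth.
- spray_can: Bystander: spray can, 52 mm diameter, 150 mm tall; origin under its centre.
- pulley: Bystander: dark steel belt pulley, 68 mm diameter, 34 mm tall; origin under its centre.
- wrench: Bystander: steel wrench, 170 mm, lying.
- screwdriver: Bystander: screwdriver, 190 mm, lying.
- old_module: Bystander: cream used pump module with a dark cap, 100 mm diameter, 137 mm tall; origin under its centre.
- cap_tin: Bystander: small steel cup, 64 mm diameter, 50 mm tall; origin under its centre.
There are look-alikes about, which are no part of the job. Leave any turquoise look-alike of the scale alone. What is shaped like the connector but purple is not meant.

How it is judged:
By the outcome, as a careful person would: the job done as asked, in the order asked, and still so for the second after the job is handed in, with the robot touching nothing.
It also fails if it takes over 58 s, if anything falls off the work surface, if the arm or the gripper's body presses on something with over 40 N, if the wrist force passes 120 N, or if a joint passes its speed limit or range.

ROBOT

A 7-joint arm with a two-finger parallel gripper is mounted at the origin on the work surface. World frame = base frame: x ahead of the robot, y to its left, z up, the work surface at z = 0. Lengths are in m, angles in rad, forces in N, time in s.
With the tool pointing down it reaches from about 0.4 to 0.925 m from the base axis. Payload 4.1 kg.
Tool frame: the origin (TCP) lies midway between the tips of the shut fingers; the grasp point (between the pads) lies 19 mm behind it; x points along the fingers, z is the direction in which the jaws open and shut, and the axes are right-handed (so a half turn about x gives the same grasp; the last joint's range is limited). The gripper opens to 85 mm and grips with 20 to 120 N. Pads are 22 mm wide; open, the fingers measure 114 mm over their backs; the gripper's body (76 mm by 85 mm) begins 54 mm behind the grasp point. The pads swing forward as they close: fully open they stand 13 mm farther back than shut.
Start: joints at [-1.39, 0.398, 0.045, 1.537, -0.019, 1.207, -0.051], TCP at [0.179, 0.625, 0.231] pointing down, gripper open.
Joint ranges: [-2.82, 2.82], [-0.49, 2.23], [-1.37, 1.46], [0, 2.46], [-1.36, 4.5], [0.23, 2], [-2.94, 2.94]. Speed limits (rad/s): [2.57, 2.57, 3.14, 3.14, 3.14, 3.14, 3.14].

INTERFACE

Orientations are given as [roll, pitch, yaw] about the fixed x, y, z axes, in that order (R = Rz(yaw) Ry(pitch) Rx(roll)).
In Python, from rig import ctrl gives the robot as it stands.
- The arm moves only by the tool apply_moves, never from a script. Its arguments are lists of equal length, an entry for each row: "dp": the shift along the world's x, y, z in cm, a list of three; "yaw": the turn about the world's z in degrees; "fingers": the finger opening in cm, from 0 to 8.54. A call has 1 to 12 rows; each row is the pose to reach, as a shift and turn from the pose commanded when the call began; what a row does not reach only later rows make up. A row lasts 1/10 s, in which the tool goes at most 50 mm and 8.59 degrees, less where a joint would pass 70% of its speed; a pose out of reach is approached as far as the arm can. A call with a gripper value outside its range is refused whole. The fingers move at their own pace and stop on an object; "squeeze" is the grip in N (left out, the last holds). Time passes only in rows, so rows that repeat a pose let the fingers close. It gives the time, the measured TCP pose, the force and the opening at its end, in the units of the state.
- ctrl.sense(): the state, without advancing time (a new reading comes with each control period).
- ctrl.get_image(name): name is "scene" or "top"; returns (picture, depth): 400x640x3 uint8, red, green, blue; 400x640 float32, m along the optical axis (not along the pixel's ray), 0 where there is no reading.
- ctrl.camera_params(name): a dict with "mtx" (3x3 intrinsics, pixels), "dist" ([k1, k2, p1, p2, k3] as OpenCV has them; the pictures are not rectified), "R" (3x3) and "t" (3): a world point X has camera coordinates R X + t. Camera axes: x right, y down, z forward; pixel columns grow to the right and rows downward; lengths in m; the calibration is good to about 2 mm. A picture is of the moment at which its call begins. camera_params takes no time and is no camera call.
- ctrl.hand_in(): hands the job in, once; it reports no verdict.
The state is a dict: "t": time; "joint_pos": joint angles; "dq": joint speeds; "joint_efforts": joint torques, N m; "position": TCP position; "ee_rot": TCP orientation; "contact_force": force on the tool from outside, world axes, zero at the start; "ft_torque": the same for the moment, N m; "width": finger opening in m.
Only numpy, scipy, OpenCV 4.12 (cv2) and the standard library are available. Lean on these libraries where they do the work, as an engineer would, in place of code of your own. Each camera call takes 0.05 s, during which the arm holds its last target. There are 200 camera calls.

## Working session

There is one attempt and no reset: what is moved stays moved. The work goes in short steps, Python scripts to look and compute and a tool call to move; the robot and the scene stay as the last step left them, time stands still between calls to the robot, and variables do not carry over. Pictures are saved under pics/ and viewed, about 8 in all and at most 12, crops included, and the job is handed in when it is done.

Besides the shell and the picture viewer there is one more tool, called after ">>>" by a JSON object that holds its "fn" and its "kwargs", one argument or row to a line. apply_moves: Moves the arm, as the interface text tells. Its arguments: {"type":"object","properties":{"dp":{"type":"array","items":{"type":"array","items":{"type":"number"}}},"yaw":{"type":"array","items":{"type":"number"}},"fingers":{"type":"array","items":{"type":"number"}},"squeeze":{"type":"number"}},"required":["dp","yaw","fingers"]}

```bash
mkdir -p pics; ls
cat > h.py <<'E'
import numpy as np, cv2
from rig import ctrl
def grab(n):
    im,d=ctrl.get_image(n); p=ctrl.camera_params(n)
    np.savez(f'{n}.npz',im=im,d=d); return im,d,p
def cloud(d,p):
    h,w=d.shape; u,v=np.meshgrid(np.arange(w),np.arange(h))
    q=cv2.undistortPoints(np.stack([u,v],-1).reshape(-1,1,2).astype(float),np.array(p['mtx'],float),np.array(p['dist'],float)).reshape(h,w,2)
    c=np.dstack([q[...,0]*d,q[...,1]*d,d])
    X=(c-np.array(p['t']))@np.array(p['R']); X[d==0]=np.nan
    return X
def proj(P,p):
    R=np.array(p['R'],float)
    return cv2.projectPoints(np.array(P,float).reshape(-1,3),cv2.Rodrigues(R)[0],np.array(p['t'],float),np.array(p['mtx'],float),np.array(p['dist'],float))[0].reshape(-1,2)
def save(n,im,s=1,box=None):
    if box: im=im[box[1]:box[3],box[0]:box[2]]
    im=cv2.resize(im,None,fx=s,fy=s,interpolation=cv2.INTER_CUBIC)
    cv2.imwrite(f'pics/{n}.png',im[...,::-1])
E
python3 - <<'E'
from h import *
for n in('scene','top'):
    im,d,p=grab(n); save(n+'0',im,1.25)
    R=np.array(p['R']);print(n,'cam',-R.T@np.array(p['t']),p['mtx'][0][0],'fwd',R[2])
print(ctrl.sense())
E
```

```text
pics
scene cam [ 1.12178339 -0.28685666  0.79514781] 364.0672559426263 fwd [-0.64408163  0.28976841 -0.70794994]
top cam [0.30600498 0.01496251 1.41017269] 500.76880843822306 fwd [ 0.18353202  0.00535142 -0.98299917]
{'t': 0.1, 'joint_pos': array([-1.39000167,  0.39913245,  0.0450234 ,  1.53778131, -0.01869989,
        1.20686518, -0.05070868]), 'dq': array([ 0.00031374, -0.00279006, -0.00084084, -0.0045993 ,  0.00018331,
       -0.00063805,  0.00066009]), 'joint_efforts': array([ 3.96231248e-03, -4.76262474e+01,  1.37012154e+00, -2.54947776e+01,
        1.19544991e-02,  5.02288385e-03, -3.21106155e-07]), 'position': array([0.17931399, 0.62418204, 0.2303456 ]), 'ee_rot': array([-3.0746208 ,  1.56903132, -1.78350431]), 'contact_force': array([0.45668049, 0.12351049, 0.77807551]), 'ft_torque': array([ 0.03847001, -0.04085028,  0.00044076]), 'width': 0.08547083750490948}
```

View pics/scene0.png

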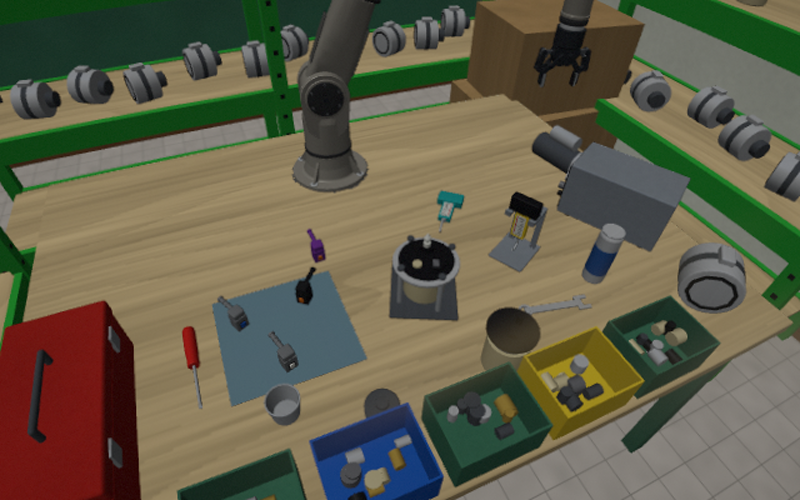

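View pics/top0.png

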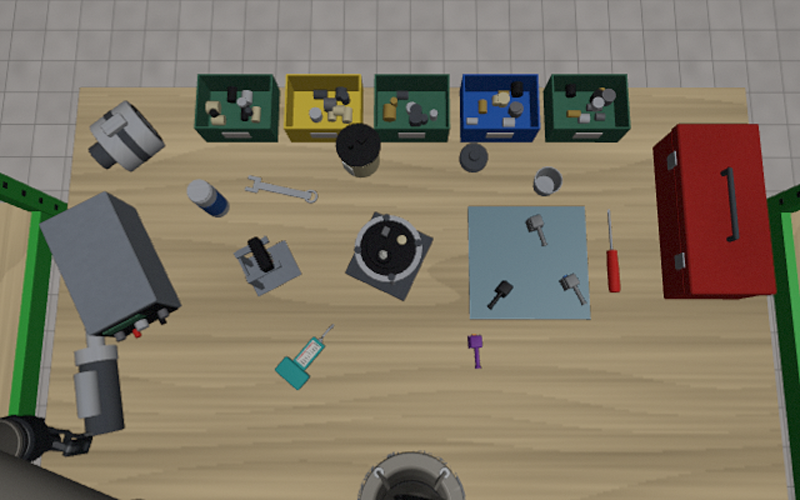

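Candidates: the black connector (top 500,292, on the mat), the purple one (475,350, excluded) and two grey ones (538,229 and 572,288, bystanders). The yellow scale is in the grey stand (top 260,253); the turquoise one at (300,365) is a decoy. The stub is at about (383,254). I'll confirm these with crops and measure.

Run:
```python
from h import *
a=np.load('scene.npz');b=np.load('top.npz')
A=cv2.resize(a['im'][145:255,225:445],None,fx=3.6,fy=3.6,interpolation=cv2.INTER_CUBIC)
B=cv2.resize(b['im'][165:265,180:430],None,fx=3.168,fy=3.168,interpolation=cv2.INTER_CUBIC)[:, :792]
B=cv2.resize(B,(792,300));A=A[:298]
cv2.imwrite('pics/crop1.png',np.vstack([A,B])[...,::-1]); print(A.shape)
S=cloud(a['d'],ctrl.camera_params('scene'));T=cloud(b['d'],ctrl.camera_params('top'))
np.savez('clouds.npz',S=S,T=T)
for nm,C in(('S',S),('T',T)):
    P=C.reshape(-1,3);P=P[~np.isnan(P[:,0])]
    tb=P[(abs(P[:,2])<.01)&(P[:,0]>.3)&(P[:,0]<.7)];print(nm,'table z',np.median(tb[:,2]))
def at(C,u,v):print(u,v,C[v,u].round(4))
at(T,400,234);at(T,208,202);at(T,306,203);at(T,310,200)
```

```text
(298, 792, 3)
S table z -5.3460101302943254e-05
T table z 0.00041568766531291406
400 234 [ 0.4491 -0.1922  0.0495]
208 202 [0.5146 0.3046 0.1777]
306 203 [0.5164 0.0605 0.1549]
310 200 [0.5296 0.0513 0.1235]
```

View pics/crop1.png

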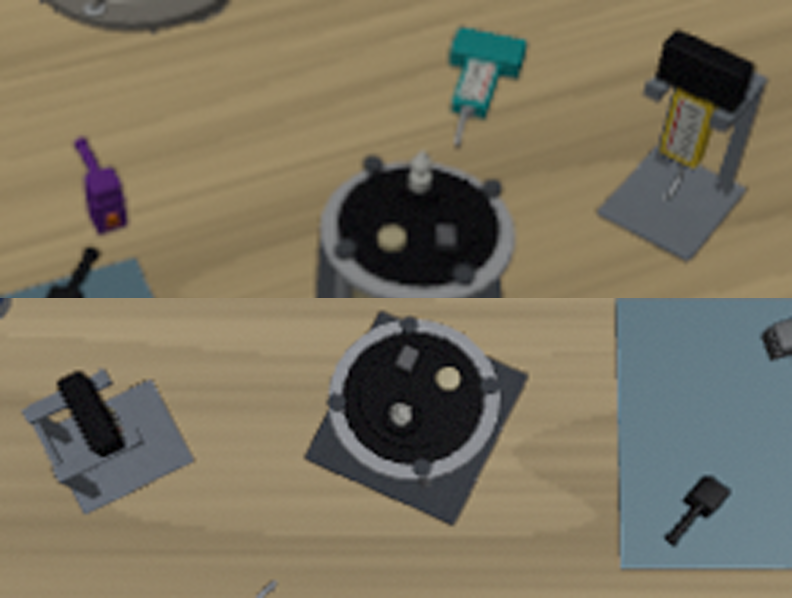

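The crop confirms it: the black connector is at top-crop (710,495) with its pipe to the lower left, the stub at (400,412), and the yellow scale's grip at (92,413). Purple has an orange button too but is not black. Next come the poses.

Run:
```python
from h import *
c=np.load('clouds.npz')
def reg(C,ctr,r,z0,z1):
    m=(np.hypot(C[...,0]-ctr[0],C[...,1]-ctr[1])<r)&(C[...,2]>z0)&(C[...,2]<z1); return C[m]
def rect(P):
    r=cv2.minAreaRect((P[:,:2]*1000).astype(np.float32)); return np.round(r[0],1),np.round(r[1],1),round(r[2],1)
for k in 'TS':
    C=c[k]; print('==',k)
    P=reg(C,(.45,-.19),.085,.046,.056);print('conn top',len(P),rect(P),P.mean(0).round(4),np.median(P[:,2]).round(4))
    P=reg(C,(.45,-.19),.1,.008,.08);x=P[:,:2];print('conn all',len(P),rect(P),x.mean(0).round(4))
    L=P[(P[:,2]>.036)&(P[:,2]<.0475)];print('leg',len(L),L[:,:2].min(0).round(4),L[:,:2].max(0).round(4))
    far=L[np.hypot(L[:,0]-.455,L[:,1]+.197)>.022]
    if len(far)>3:
        m=far[:,:2].mean(0);w=np.linalg.svd(far[:,:2]-m)[2][0];print('leg line',m.round(4),np.degrees(np.arctan2(w[1],w[0])).round(1),len(far),far[:,2].max().round(4))
    P=reg(C,(.517,.06),.02,.129,.18);print('stub',len(P),P.mean(0).round(4),rect(P),'zmax',P[:,2].max().round(4))
    Q=P[P[:,2]>.145];print('  tip',len(Q),Q.round(4).tolist()[:6],Q.mean(0).round(4))
    Q=P[P[:,2]<.145]
    P=reg(C,(.517,.305),.06,.165,.19);print('grip top',len(P),rect(P),P.mean(0).round(4),np.median(P[:,2]).round(4))
    P=reg(C,(.517,.305),.1,.12,.15);print('prongs',len(P),rect(P))
    P=reg(C,(.5,.28),.15,.004,.012);print('base',len(P),rect(P))
    P=reg(C,(.517,.305),.05,.02,.09);print('hook',len(P));
```

```text
== T
conn top 133 (array([ 446.9, -187.8]), array([24.8, 68.4]), 42.8) [ 0.4504 -0.1943  0.0511] 0.0507
conn all 274 (array([ 464. , -206.2]), array([165.1, 152.3]), 7.1) [ 0.458 -0.195]
leg 37 [ 0.4145 -0.2175] [ 0.477  -0.1623]
leg line [ 0.4352 -0.179 ] 146.1 12 0.0474
stub 39 [0.5173 0.0594 0.1471] (array([516.9,  60.1]), array([15.1, 25.8]), 46.2) zmax 0.1647
  tip 27 [[0.5245, 0.0632, 0.1525], [0.5235, 0.0605, 0.1583], [0.525, 0.0582, 0.1498], [0.5217, 0.0657, 0.1538], [0.5218, 0.0632, 0.153], [0.5198, 0.0602, 0.1647]] [0.518  0.0599 0.1533]
grip top 270 (array([514.7, 307. ]), array([70.3, 24.3]), 28.1) [0.5144 0.3066 0.1751] 0.1753
prongs 319 (array([508.7, 319.4]), array([73.3, 76. ]), 28.6)
base 1357 (array([502. , 279.3]), array([292.8, 292.9]), 38.6)
hook 7
== S
conn top 113 (array([ 447.8, -186.5]), array([27.9, 68.8]), 40.7) [ 0.4536 -0.1953  0.0499] 0.0502
conn all 256 (array([ 421.8, -174.9]), array([ 30. , 131.6]), 54.4) [ 0.4584 -0.1974]
leg 63 [ 0.3617 -0.2209] [ 0.4779 -0.147 ]
leg line [ 0.4373 -0.1809] -34.1 23 0.0472
stub 51 [0.521  0.0573 0.1431] (array([520.2,  58. ]), array([14.8, 10.9]), 66.5) zmax 0.1572
  tip 25 [[0.5154, 0.0589, 0.1565], [0.5159, 0.0615, 0.156], [0.514, 0.0569, 0.1524], [0.5195, 0.0568, 0.1572], [0.5182, 0.0605, 0.1547], [0.5148, 0.0538, 0.1506]] [0.5204 0.0574 0.1512]
grip top 192 (array([515.8, 306.4]), array([71.5, 27.8]), 31.3) [0.5187 0.3049 0.173 ] 0.1741
prongs 252 (array([507.8, 320. ]), array([74. , 82.7]), 28.5)
base 621 (array([540.9, 308.4]), array([141.5, 190.3]), 64.7)
hook 101
```

>>> {"fn": "apply_moves", "kwargs": {
  "dp": [
    [5,-4,1],
    [9,-7,2],
    [13,-11,2],
    [17,-15,2],
    [21,-19,2],
    [25,-23,2],
    [28,-27,2],
    [29,-31,2],
    [29.5,-36,2],
    [30,-41,2],
    [30,-46,2],
    [30,-50,2]
  ],
  "yaw": [0,0,0,-4,-8,-12,-16,-20,-24,-28,-32,-32],
  "fingers": [5,5,5,5,5,5,5,5,5,5,5,5],
  "squeeze": 30
}}

```text
t: 1.3
position: [0.4788, 0.1417, 0.251]
ee_rot: [-3.054, 1.57, -2.323]
contact_force: [1.5, 0.3, -0.3]
width: 0.0501
```

Run:
```python
from h import *
c=np.load('clouds.npz')
from scipy.spatial.transform import Rotation as R
s=ctrl.sense();M=R.from_euler('xyz',s['ee_rot']).as_matrix();print(s['t'],s['position'],np.degrees(np.arctan2(M[1,2],M[0,2])),s['width'],s['joint_pos'].round(2))
for k in 'TS':
    C=c[k];m=(np.hypot(C[...,0]-.54,C[...,1]-.055)<.12)&(C[...,2]>.10);P=C[m]
    for z in(.128,.133):print(k,z,P[P[:,2]>z].min(0).round(3),P[P[:,2]>z].max(0).round(3))
    fl=P[(abs(P[:,2]-.114)<.006)];print('flange',cv2.minEnclosingCircle((fl[:,:2]*1000).astype(np.float32)),np.median(fl[:,2]))
```

```text
1.3 [0.47883521 0.14170278 0.25099862] 41.89047343342087 0.050145426438204424 [-0.76  0.12  0.42  1.87 -0.05  1.17  0.41]
T 0.128 [0.508 0.048 0.128] [0.576 0.072 0.165]
T 0.133 [0.511 0.053 0.133] [0.525 0.066 0.165]
flange ((538.0079345703125, 51.269500732421875), 71.42874908447266) 0.11283105492052409
S 0.128 [0.513 0.045 0.128] [0.527 0.066 0.157]
S 0.133 [0.513 0.051 0.133] [0.527 0.066 0.157]
flange ((537.1602172851562, 49.39897537231445), 73.33650207519531) 0.11221653656220537
```

>>> {"fn": "apply_moves", "kwargs": {
  "dp": [
    [0,-5,0],
    [0,-10,0],
    [0,-15,0],
    [0,-20,0],
    [-1,-25,0],
    [-1.5,-29,0],
    [-1.7,-33,-2],
    [-1.7,-33,-7],
    [-1.7,-33,-11],
    [-1.7,-33,-14],
    [-1.7,-33,-14],
    [-1.7,-33,-14]
  ],
  "yaw": [0,0,0,0,0,0,0,0,0,0,0,0],
  "fingers": [5,5,5,5,5,5,5,5,5,5,5,5]
}}

```text
t: 2.5
position: [0.462, -0.1863, 0.1116]
ee_rot: [2.885, 1.57, -2.665]
contact_force: [0.0, 0.1, -0.4]
width: 0.0499
```

Run:
```python
from h import *
s=ctrl.sense();print(s['position'])
im,d,p=grab('scene'); save('near1',im,5,(195,195,305,285))
x=np.array([.462,-.2035]);a=np.radians(-48);ux=np.array([np.cos(a),np.sin(a)]);uy=np.array([-ux[1],ux[0]])
```

```text
[ 0.46201366 -0.18625731  0.1116352 ]
```

View pics/near1.png

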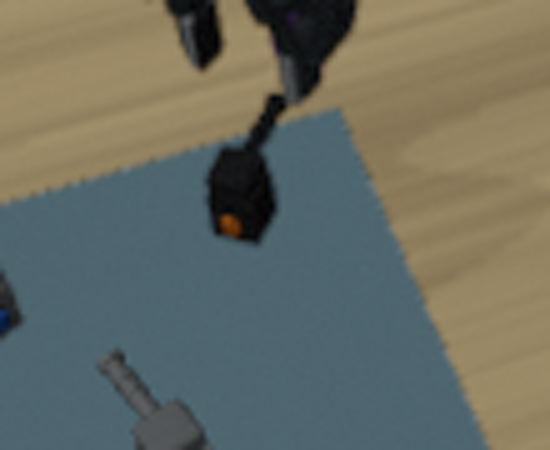

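The crop shows the black connector with its orange button at (230,222), facing the camera and away from the pipe. The open jaws are above and behind it. I'll shift and descend.

>>> {"fn": "apply_moves", "kwargs": {
  "dp": [
    [0,-1.7,-2],
    [0,-1.7,-6],
    [0,-1.7,-9],
    [0,-1.7,-10.2],
    [0,-1.7,-10.2],
    [0,-1.7,-10.2],
    [0,-1.7,-10.2],
    [0,-1.7,-10.2],
    [0,-1.7,-10.2],
    [0,-1.7,-10.2]
  ],
  "yaw": [0,0,0,0,0,0,0,0,0,0],
  "fingers": [5,5,5,5,5,2,2,2,2,2],
  "squeeze": 40
}}

```text
t: 3.55
position: [0.4638, -0.2037, 0.0114]
ee_rot: [-0.889, 1.567, -0.156]
contact_force: [0.5, 0.8, 5.8]
width: 0.0277
```

>>> {"fn": "apply_moves", "kwargs": {
  "dp": [
    [0,0,2],
    [0,0,6],
    [0,0,11],
    [0,1,16],
    [0.5,5,19],
    [1,9,19.5],
    [2,13,19.5],
    [3,17,19.5],
    [4,20,19.5],
    [5,23,19.5],
    [5,23,19.5],
    [5,23,19.5]
  ],
  "yaw": [0,0,8,16,24,32,40,48,56,64,72,76.5],
  "fingers": [2,2,2,2,2,2,2,2,2,2,2,2]
}}

```text
t: 4.75
position: [0.5122, 0.0283, 0.2051]
ee_rot: [-1.755, 1.57, 0.32]
contact_force: [-0.4, -0.7, -1.4]
width: 0.0279
```

Run:
```python
from h import *
s=ctrl.sense();print(s['t'],s['position'],s['ee_rot'],s['width'],s['contact_force'],s['joint_pos'].round(2))
im,d,p=grab('scene'); t,dt,pt=grab('top')
pr=proj([s['position']],p)[0];pq=proj([s['position']],pt)[0];print(pr,pq)
def cr(im,c,w,h,s):
    x=int(c[0]-w//2);y=int(c[1]-h//2);return cv2.resize(im[y:y+h,x:x+w],None,fx=s,fy=s,interpolation=cv2.INTER_CUBIC)
cv2.imwrite('pics/hold.png',np.hstack([cr(im,pr,80,100,5),cr(t,pq,80,100,5)])[...,::-1])
```

```text
4.75 [0.51223921 0.02833231 0.20505732] [-1.75508055  1.5696869   0.31954917] 0.027876659334442375 [-0.43468932 -0.66502832 -1.36215279] [-0.47  0.19  0.37  1.9  -0.08  1.07  2.01]
[330.72876886 174.90535811] [318.4481488  201.29914162]
```

View pics/hold.png

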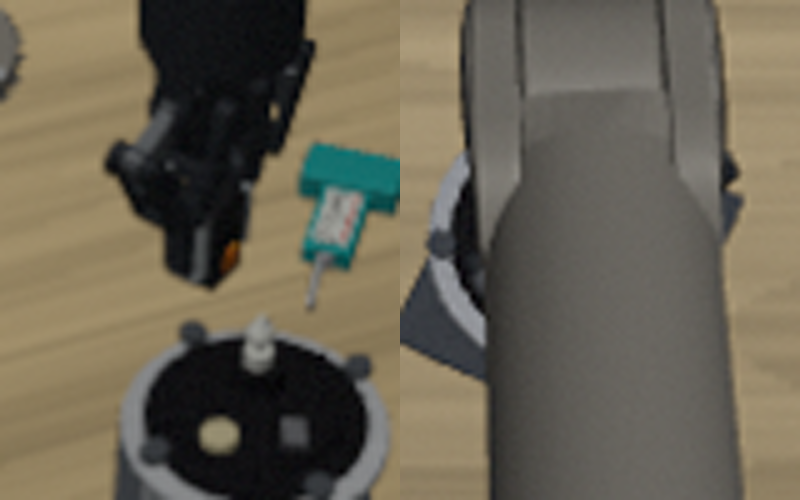

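Held upright: the orange button is at left-panel (232,255) and the stub at (258,340); the arm hides the top view. I'll locate the button by colour and depth to get the in-hand offset.

Run:
```python
from h import *
b=np.load('scene.npz');im=b['im'].astype(int);p=ctrl.camera_params('scene');C=cloud(b['d'],p)
s=ctrl.sense();T=s['position']
m=(im[...,0]>120)&(im[...,1]<im[...,0]*.7)&(im[...,2]<60)&(np.linalg.norm(C-T,axis=2)<.08)
yaw=np.degrees(s['ee_rot'][2]-s['ee_rot'][0])-90;a=np.radians(yaw);ux=np.array([np.cos(a),np.sin(a),0]);uy=np.array([-ux[1],ux[0],0])
print('yaw',yaw,m.sum());Q=C[m]-T
print(np.c_[Q@ux,Q@uy,Q[:,2],im[m][:,0]].round(4))
bc=np.median(C[m],0);print('button',bc,'pix',np.argwhere(m).mean(0),'origin est',bc-.017*ux-[0,0,.014])
n=(np.linalg.norm(C-(T+[0,0,.01]),axis=2)<.035)&(im.sum(2)<150);Q=C[n]-T;
print('face along x pct',np.percentile(Q@ux,[50,80,90,95,99]).round(4),'zmin',np.percentile(Q[:,2],[0,2,5,10]).round(4))
lo=Q[Q[:,2]<.012];print('low part uy range',np.percentile(lo@uy,[1,50,99]).round(4),'ux',np.percentile(lo@ux,[1,50,99]).round(4))
# stub again (fresh image)
m=(np.hypot(C[...,0]-.519,C[...,1]-.059)<.015)&(C[...,2]>.128)&(C[...,2]<.165)&(im.sum(2)>250)
P=C[m];print('stub',len(P));
for z0 in(.128,.136,.144,.150):
    q=P[(P[:,2]>=z0)&(P[:,2]<z0+.008)]; print(z0,len(q),q.mean(0).round(4))
```

```text
yaw 28.473092043405103 0
[]
button [nan nan nan] pix [nan nan] origin est [nan nan nan]
face along x pct [0.0106 0.0121 0.0129 0.0142 0.0155] zmin [-0.0073 -0.0049 -0.001   0.0049]
low part uy range [-0.0263 -0.0044  0.017 ] ux [0.0014 0.012  0.0161]
stub 49
0.128 15 [0.5215 0.0571 0.1328]
0.136 8 [0.5221 0.0565 0.1399]
0.144 16 [0.5219 0.0573 0.1491]
0.15 17 [0.52   0.057  0.1531]
  return _methods._mean(a, axis=axis, dtype=dtype,
  ret = um.true_divide(
<stdin>:8: RuntimeWarning: Mean of empty slice.
```

>>> {"fn": "apply_moves", "kwargs": {
  "dp": [
    [0.6,3.1,0],
    [0.6,3.1,-1],
    [0.6,3.1,-2],
    [0.6,3.1,-2.5],
    [0.6,3.1,-2.5],
    [0.6,3.1,-2.5]
  ],
  "yaw": [0,0,0,0,0,0],
  "fingers": [2,2,2,2,2,2],
  "squeeze": 60
}}

```text
t: 5.45
position: [0.518, 0.0571, 0.1793]
ee_rot: [1.89, 1.571, -2.327]
contact_force: [-0.2, 0.4, -0.3]
width: 0.0268
```

Run:
```python
from h import *
s=ctrl.sense();print(s['position'],s['contact_force'])
im,d,p=grab('scene');
pr=proj([s['position']],p)[0];print(pr)
# predicted stub outline & connector mouth centre/corners drawn
a=np.radians(28.5);ux=np.array([np.cos(a),np.sin(a),0]);uy=np.array([-ux[1],ux[0],0])
o=s['position']-.001*ux-[0,0,.0114]
x,y=int(pr[0])-40,int(pr[1])-50;S=6
v=cv2.resize(im[y:y+95,x:x+80],None,fx=S,fy=S,interpolation=cv2.INTER_CUBIC).copy();w=v.copy()
def dot(P,c):
    for q in proj(P,p): cv2.circle(w,(int((q[0]-x+.5)*S),int((q[1]-y+.5)*S)),2,c,-1)
dot([o+sx*.0135*ux+sy*.0135*uy+[0,0,z] for sx in(1,-1) for sy in(1,-1) for z in(0,.05)],(255,0,0))
dot([o+.017*ux+[0,0,.014]],(0,255,0))
st=np.array([.518,.0595,.126]);dot([st+[0,0,.033],st],(0,255,255))
dot([st+[.0075*np.cos(t),.0075*np.sin(t),z] for t in np.linspace(0,6.28,12) for z in(0,.023)],(255,255,0))
cv2.imwrite('pics/align.png',cv2.resize(np.hstack([v,w]),(800,475))[...,::-1])
```

```text
[0.51797048 0.05714318 0.17934437] [-0.18045891  0.36311507 -0.34913152]
[341.46074921 181.18301811]
```

View pics/align.png

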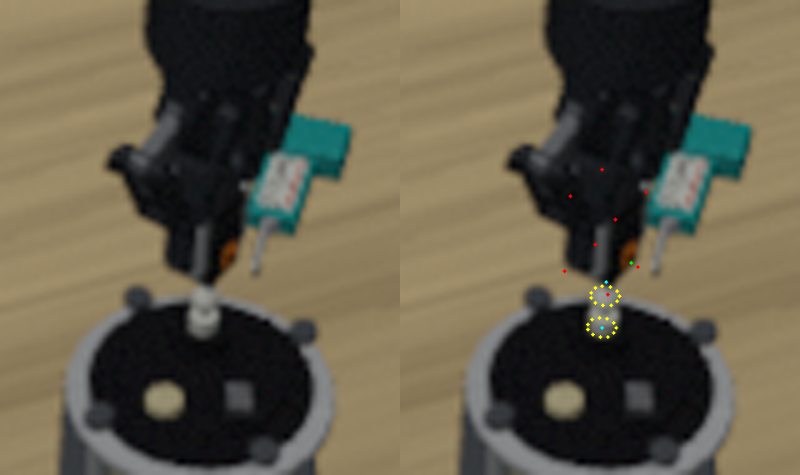

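Prediction and picture agree within about 1–2 px (stub at 605,310, button at 630,255). I'll shift +1, +3 mm and descend with force checks.

>>> {"fn": "apply_moves", "kwargs": {
  "dp": [
    [0.1,0.3,0],
    [0.1,0.3,-0.4],
    [0.1,0.3,-0.8],
    [0.1,0.3,-1.2],
    [0.1,0.3,-1.6],
    [0.1,0.3,-1.9],
    [0.1,0.3,-1.9]
  ],
  "yaw": [0,0,0,0,0,0,0],
  "fingers": [2,2,2,2,2,2,2]
}}

```text
t: 6.2
position: [0.5186, 0.0609, 0.1597]
ee_rot: [1.271, 1.57, -2.945]
contact_force: [0.2, 0.1, 0.2]
width: 0.0266
```

>>> {"fn": "apply_moves", "kwargs": {
  "dp": [
    [0,0,-0.3],
    [0,0,-0.6],
    [0,0,-0.9],
    [0,0,-0.9]
  ],
  "yaw": [0,0,0,0],
  "fingers": [2,2,2,2]
}}

```text
t: 6.6
position: [0.5186, 0.0609, 0.1508]
ee_rot: [1.226, 1.57, -2.99]
contact_force: [-1.4, -0.7, -2.2]
width: 0.0274
```

>>> {"fn": "apply_moves", "kwargs": {
  "dp": [
    [-0.05,-0.03,-0.3],
    [-0.05,-0.03,-0.6],
    [-0.05,-0.03,-0.8],
    [-0.05,-0.03,-0.8]
  ],
  "yaw": [0,0,0,0],
  "fingers": [2,2,2,2]
}}

```text
t: 7.0
position: [0.5186, 0.0605, 0.1433]
ee_rot: [2.941, 1.571, -1.275]
contact_force: [-0.2, -1.2, 0.6]
width: 0.0271
```

>>> {"fn": "apply_moves", "kwargs": {
  "dp": [
    [0,0,-0.2],
    [0,0,-0.4],
    [0,0,-0.5],
    [0,0,-0.5]
  ],
  "yaw": [0,0,0,0],
  "fingers": [2,2,2,2]
}}

```text
t: 7.4
position: [0.5185, 0.0607, 0.138]
ee_rot: [1.206, 1.571, -3.01]
contact_force: [0.2, -0.7, -2.1]
width: 0.0271
```

>>> {"fn": "apply_moves", "kwargs": {
  "dp": [
    [0,0,-0.1],
    [0,0,-0.2],
    [0,0,-0.3],
    [0,0,-0.3]
  ],
  "yaw": [0,0,0,0],
  "fingers": [2,2,2,2]
}}

```text
t: 7.8
position: [0.5184, 0.0608, 0.135]
ee_rot: [0.845, 1.57, 2.913]
contact_force: [-0.8, 0.2, -0.9]
width: 0.0269
```

Run:
```python
from h import *
s=ctrl.sense();print(s['position'],s['contact_force'],s['width'])
im,d,p=grab('scene');pr=proj([s['position']],p)[0]
x,y=int(pr[0])-40,int(pr[1])-40;save('seat',im,7,(x,y,x+80,y+80))
```

```text
[0.51836629 0.06080567 0.1350129 ] [-0.77490266  0.21903368 -0.94457172] 0.02692682101572509
```

View pics/seat.png

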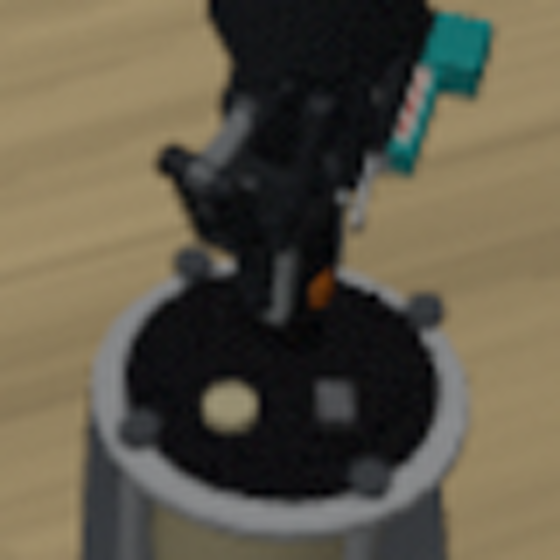

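The stub is now hidden inside the sleeve, with the button at (320,290). I'll continue down.

>>> {"fn": "apply_moves", "kwargs": {
  "dp": [
    [0,0,-0.1],
    [0,0,-0.2],
    [0,0,-0.3],
    [0,0,-0.3]
  ],
  "yaw": [0,0,0,0],
  "fingers": [2,2,2,2]
}}

```text
t: 8.25
position: [0.5187, 0.0608, 0.1344]
ee_rot: [-0.281, 1.57, 1.787]
contact_force: [-4.7, -0.7, 13.7]
width: 0.0268
```

>>> {"fn": "apply_moves", "kwargs": {
  "dp": [
    [0,0,-0.1],
    [0,0,-0.2],
    [0,0,-0.2]
  ],
  "yaw": [0,0,0],
  "fingers": [2,2,2]
}}

```text
t: 8.55
position: [0.5188, 0.0608, 0.1344]
ee_rot: [-0.339, 1.569, 1.728]
contact_force: [-10.2, -0.8, 27.0]
width: 0.0266
```

Solid contact. A small upward tug will tell whether it is latched (1.5 mm of play, then resistance).

>>> {"fn": "apply_moves", "kwargs": {
  "dp": [
    [0,0,0.3],
    [0,0,0.5],
    [0,0,0.7],
    [0,0,0.8],
    [0,0,0.8]
  ],
  "yaw": [0,0,0,0,0],
  "fingers": [2,2,2,2,2]
}}

```text
t: 9.05
position: [0.5183, 0.0607, 0.1366]
ee_rot: [2.019, 1.57, -2.197]
contact_force: [5.6, 0.5, -13.6]
width: 0.0268
```

Run:
```python
from h import *
b=np.load('scene.npz')['im'].astype(int)
im,d,p=grab('scene');s=ctrl.sense();print(s['position'],s['contact_force'])
a=np.radians(28.5);ux=np.array([np.cos(a),np.sin(a),0])
for I in(b,im.astype(int)):
    w=np.clip(I[...,0]-1.3*I[...,1]-5,0,None)*(I[...,2]<60); w[:100]=0; 
    pr=proj([[.518,.06,.14]],p)[0];v,u=np.mgrid[:400,:640];w=w*(np.hypot(u-pr[0],v-pr[1])<14)
    cu,cv=(w*u).sum()/w.sum(),(w*v).sum()/w.sum();print('orange',cu,cv,w.sum(),(w>20).sum())
for m in(.126,.128,.130,.134,.138):
  for off in(.017,.0135):print(m,off,proj([np.array([.518,.0598,m+.014])+off*ux],p)[0].round(2))
```

```text
[0.51830076 0.0607223  0.13662009] [  5.13029646   0.61435934 -15.41502521]
orange 346.41052631578947 193.8131578947368 342.0 8
orange 346.43968208912855 193.20238433153563 352.29999999999995 7
0.126 0.017 [346.66 195.02]
0.126 0.0135 [345.55 194.42]
0.128 0.017 [346.72 194.46]
0.128 0.0135 [345.61 193.87]
0.13 0.017 [346.78 193.9 ]
0.13 0.0135 [345.67 193.31]
0.134 0.017 [346.9  192.79]
0.134 0.0135 [345.79 192.19]
0.138 0.017 [347.03 191.66]
0.138 0.0135 [345.91 191.07]
```

Latched: it rises about 1.5–2 mm, then resists with 14 N, and the button's pixel position matches "out". I'll set it down, release and go to the scale.

>>> {"fn": "apply_moves", "kwargs": {
  "dp": [
    [0,0,-0.25],
    [0,0,-0.25],
    [0,0,-0.25],
    [0,0,-0.25],
    [0,0,-0.25],
    [0,0,3],
    [0,0,7],
    [0,2,10],
    [0,7,10],
    [0,12,10],
    [0,17,10],
    [-0.3,22,10]
  ],
  "yaw": [0,0,0,0,0,0,0,0,0,0,0,0],
  "fingers": [2,2,5,5,5,5,5,5,5,5,5,5]
}}

```text
t: 10.3
position: [0.5156, 0.2824, 0.2389]
ee_rot: [-1.386, 1.57, 0.681]
contact_force: [0.9, 0.0, -0.2]
width: 0.0501
```

Run:
```python
from h import *
s=ctrl.sense();print(s['t'],s['position'],np.degrees(s['ee_rot'][2]-s['ee_rot'][0]),s['contact_force'])
im,d,p=grab('scene');t,dt,pt=grab('top')
A=cv2.resize(im[150:230,310:390],None,fx=5,fy=5,interpolation=cv2.INTER_CUBIC)
B=cv2.resize(im[150:230,375:455],None,fx=5,fy=5,interpolation=cv2.INTER_CUBIC)
cv2.imwrite('pics/after.png',np.hstack([A,B])[...,::-1])
for C,n in((cloud(d,p),'S'),(cloud(dt,pt),'T')):
    # connector on stub
    m=(np.hypot(C[...,0]-.518,C[...,1]-.06)<.085)&(C[...,2]>.155)&(C[...,2]<.185);P=C[m]
    if len(P)>10:
        r=cv2.minAreaRect((P[:,:2]*1000).astype(np.float32));print(n,'conn',len(P),r,'ztop',np.percentile(P[:,2],[50,90,98]).round(4))
        L=P[np.hypot(P[:,0]-.518,P[:,1]-.06)>.022];print(' leg',len(L),L.mean(0).round(4),L.min(0).round(3),L.max(0).round(3), np.degrees(np.arctan2(*(L.mean(0)-[.518,.06,0])[1::-1])).round(1))
```

```text
10.3 [0.51559606 0.28237762 0.23892412] 118.43632670817543 [ 0.88488305  0.00172004 -0.21809117]
S conn 200 ((499.57940673828125, 47.8631477355957), (71.17428588867188, 26.996667861938477), 30.21320152282715) ztop [0.1712 0.1755 0.1764]
 leg 55 [0.4824 0.0397 0.1695] [0.466 0.031 0.163] [0.5   0.054 0.175] -150.4
T conn 200 ((498.9467468261719, 51.236793518066406), (70.82917785644531, 26.615955352783203), 26.33403205871582) ztop [0.1742 0.178  0.1798]
 leg 63 [0.4817 0.043  0.1722] [0.465 0.032 0.162] [0.498 0.055 0.179] -154.9
```

View pics/after.png

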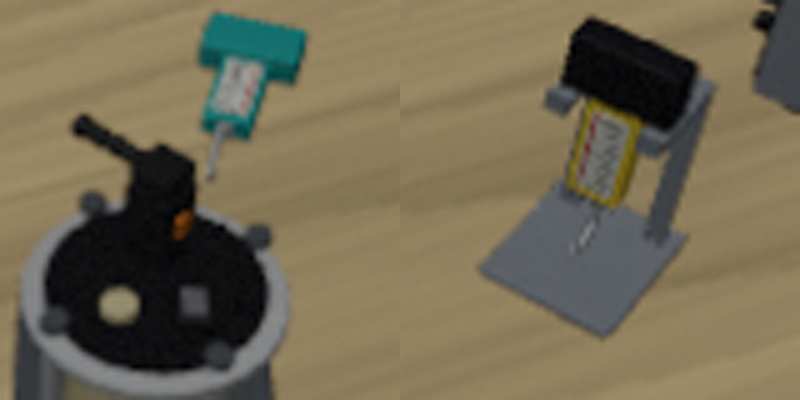

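The connector sits at full height (top z .176 = home) with its button out (180,225) and the pipe to the upper left. The scale's grip is at (630,70); the hook at (585,235) has its short tip on the left, which matches the −y side. Now grasping the scale.

>>> {"fn": "apply_moves", "kwargs": {
  "dp": [
    [0,2.4,0],
    [0,2.4,-2],
    [0,2.4,-6],
    [0,2.4,-9],
    [0,2.4,-9.9],
    [0,2.4,-9.9],
    [0,2.4,-9.9],
    [0,2.4,-9.9],
    [0,2.4,-9.9],
    [0,2.4,-9.9],
    [0,2.4,-9.9]
  ],
  "yaw": [0,0,0,0,0,0,0,0,0,0,0],
  "fingers": [5,5,5,5,5,5,1.5,1.5,1.5,1.5,1.5],
  "squeeze": 65
}}

```text
t: 11.5
position: [0.5169, 0.3055, 0.1416]
ee_rot: [-1.375, 1.566, 0.692]
contact_force: [-0.9, -0.1, 6.6]
width: 0.0232
```

>>> {"fn": "apply_moves", "kwargs": {
  "dp": [
    [0,0,1],
    [0,0,4],
    [0,0,8],
    [0,0,12],
    [0,0,15],
    [-1,-4,15],
    [-2,-8,15],
    [-3,-12,15],
    [-3.9,-16,15],
    [-3.9,-20,15],
    [-3.9,-22.2,15],
    [-3.9,-22.2,12.5]
  ],
  "yaw": [0,0,0,0,0,0,0,0,0,0,0,0],
  "fingers": [1.5,1.5,1.5,1.5,1.5,1.5,1.5,1.5,1.5,1.5,1.5,1.5]
}}

```text
t: 12.7
position: [0.4787, 0.0781, 0.2676]
ee_rot: [-1.879, 1.563, 0.181]
contact_force: [0.8, 1.1, -1.2]
width: 0.0231
```

>>> {"fn": "apply_moves", "kwargs": {
  "dp": [
    [0,0,0],
    [0,0,0]
  ],
  "yaw": [0,0],
  "fingers": [1.5,1.5]
}}

```text
t: 12.9
position: [0.476, 0.0829, 0.2644]
ee_rot: [1.117, 1.57, -3.098]
contact_force: [0.6, -0.3, -0.7]
width: 0.0233
```

```bash
cat > hk.py <<'E'
from h import *
import sys
s=ctrl.sense();T=s['position'];print(s['t'],T,s['contact_force'],s['width'])
im,d,p=grab('scene')
a=np.radians(28.5);ux=np.array([np.cos(a),np.sin(a),0]);uy=np.array([-ux[1],ux[0],0])
st=np.array([.518,.06,.126]);seat=T-[0,0,.1416+float(sys.argv[2])-.0225] if len(sys.argv)>2 else T-[0,0,.1191]
pr=proj([st-.024*ux+[0,0,.042]],p)[0];x,y=int(pr[0])-40,int(pr[1])-50;S=5
v=cv2.resize(im[y:y+95,x:x+80],None,fx=S,fy=S,interpolation=cv2.INTER_CUBIC);w=v.copy()
def dot(P,c):
    for q in proj(P,p): cv2.circle(w,(int((q[0]-x+.5)*S),int((q[1]-y+.5)*S)),2,c,-1)
dot([st+[0,0,.042]-k*ux for k in(.0135,.024,.057)],(0,255,255))
dot([seat-.011*uy+[0,0,.007],seat,seat+.013*uy+[0,0,.007],seat+[0,0,.033]],(255,0,0))
cv2.imwrite(f'pics/{sys.argv[1]}.png',np.hstack([v,w])[...,::-1])
E
python3 hk.py hook1
```

```text
12.9 [0.47598504 0.08292573 0.26442254] [ 0.64589282 -0.29576856 -0.67053724] 0.023337823326853916
```

View pics/hook1.png

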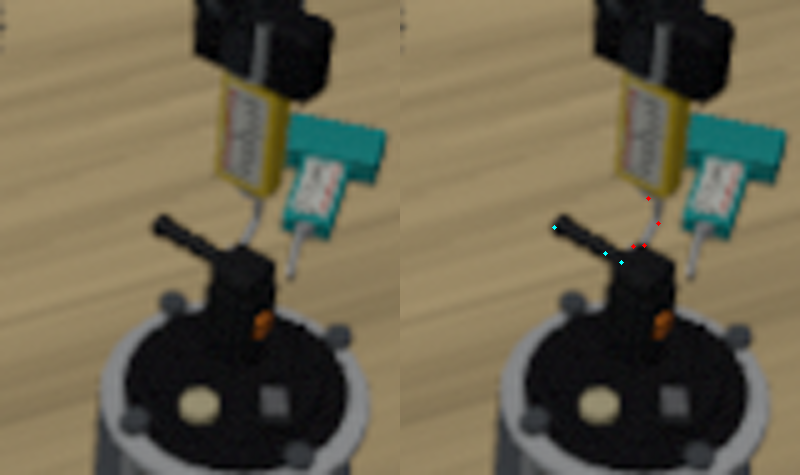

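The scale's hook is at about (250,225), with its back on the right and the opening towards the pipe. I'll slide it on along the scale's −y, then check.

>>> {"fn": "apply_moves", "kwargs": {
  "dp": [
    [0,0,0.4],
    [0.3,-0.5,0.4],
    [0.6,-1.0,0.4],
    [0.9,-1.5,0.4],
    [1.2,-2.0,0.4],
    [1.5,-2.5,0.4],
    [1.8,-3.0,0.4],
    [2.1,-3.4,0.4],
    [2.1,-3.4,0.4],
    [2.1,-3.4,0.4]
  ],
  "yaw": [0,0,0,0,0,0,0,0,0,0],
  "fingers": [1.5,1.5,1.5,1.5,1.5,1.5,1.5,1.5,1.5,1.5]
}}

```text
t: 13.95
position: [0.4975, 0.0486, 0.2683]
ee_rot: [0.528, 1.57, 2.596]
contact_force: [-0.4, -0.4, -1.1]
width: 0.0233
```

```bash
python3 hk.py hook2
python3 - <<'E'
from h import *
s=ctrl.sense();b=np.load('scene.npz');im=b['im'].astype(int);C=cloud(b['d'],ctrl.camera_params('scene'))
T=s['position'];m=(np.hypot(C[...,0]-T[0],C[...,1]-T[1])<.03)&(C[...,2]<.195)&(C[...,2]>.135)&(im.min(2)>70)
a=np.radians(28.5);ux=np.array([np.cos(a),np.sin(a),0]);uy=np.array([-ux[1],ux[0],0]);Q=C[m]-T
print(np.c_[Q@ux*1e3,Q@uy*1e3,C[m][:,2]*1e3,np.argwhere(m)].round(0).astype(int)[:30])
E
```

```text
13.95 [0.49749787 0.04863335 0.26826217] [-0.38567543 -0.44678904 -1.12720891] 0.023298667209597706
[[-14  -8 194 172 329]
 [-12  -7 191 173 330]
 [ -5  -8 193 174 332]
 [ -3  -6 189 175 333]
 [  2  -9 193 175 334]
 [ -2  -3 184 176 334]
 [  2  -3 186 176 335]
 [ -1  11 171 177 337]
 [-24  -2 164 178 327]
 [  0  10 169 178 337]
 [-19  -4 165 179 328]
 [ -8  -6 169 180 331]
 [ -6  -3 165 181 332]
 [ -1  -2 163 182 334]
 [ -3   7 152 183 335]
 [ -2   1 154 184 334]
 [ -1   3 152 184 335]
 [ -2   1 150 185 334]
 [ 10 -13 167 185 335]
 [ -4 -11 154 186 331]
 [ -2  -9 153 186 332]
 [ -3  -3 148 186 333]
 [ -2   1 146 186 334]
 [  9 -10 161 186 335]
 [ -2 -13 153 187 331]
 [  1 -12 154 187 332]
 [  0  -6 149 187 333]
 [  9 -14 149 190 334]
 [  9 -14 146 191 334]]
```

View pics/hook2.png

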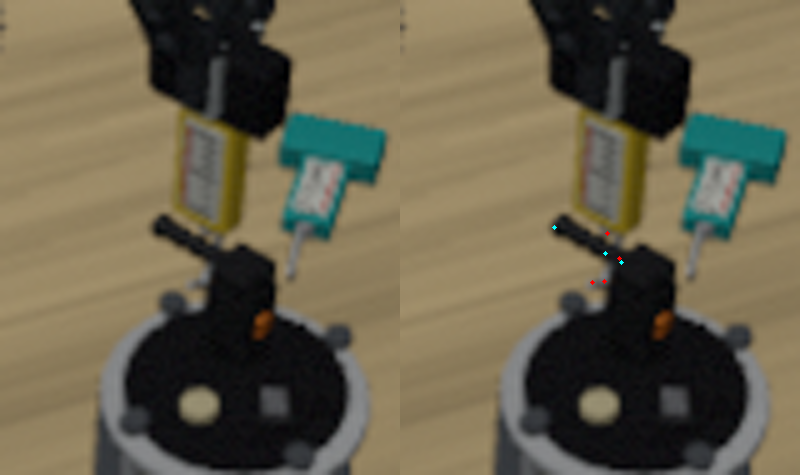

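The cloud shows the hook bottom at z≈147 mm, the tip at y≈−12/z 154 and the pipe underside at about 163, so the pipe is inside the hook. Raising in steps.

>>> {"fn": "apply_moves", "kwargs": {
  "dp": [
    [0,0,0.5],
    [0,0,1.0],
    [0,0,1.4],
    [0,0,1.8],
    [0,0,2.1],
    [0,0,2.4],
    [0,0,2.4],
    [0,0,2.4]
  ],
  "yaw": [0,0,0,0,0,0,0,0],
  "fingers": [1.5,1.5,1.5,1.5,1.5,1.5,1.5,1.5]
}}

```text
t: 14.8
position: [0.4975, 0.0488, 0.2919]
ee_rot: [-0.026, 1.571, 2.041]
contact_force: [1.6, 1.5, -6.5]
width: 0.0237
```

>>> {"fn": "apply_moves", "kwargs": {
  "dp": [
    [0,0,0.3],
    [0,0,0.6],
    [0,0,0.9],
    [0,0,1.1],
    [0,0,1.1],
    [0,0,1.1]
  ],
  "yaw": [0,0,0,0,0,0],
  "fingers": [1.5,1.5,1.5,1.5,1.5,1.5]
}}

```text
t: 15.4
position: [0.4974, 0.0488, 0.3029]
ee_rot: [0.552, 1.57, 2.62]
contact_force: [2.6, 1.1, -13.0]
width: 0.023
```

```bash
cat > rod.py <<'E'
from h import *
s=ctrl.sense();T=s['position'];print(s['t'],T,s['contact_force'],s['ft_torque'])
im,d,p=grab('scene');C=cloud(d,p);I=im.astype(int)
m=(np.hypot(C[...,0]-T[0],C[...,1]-T[1])<.035)&(C[...,2]<T[2]-.04)&(C[...,2]>.14)
sat=I.max(2)-I.min(2)
for n,k in(('bright',I.min(2)>75),('green',(I[...,1]>I[...,0]*1.3)&(I[...,1]>I[...,2]*1.1)&(sat>25)),('yellow',(I[...,0]>90)&(I[...,2]<I[...,0]*.5)&(I[...,1]>.55*I[...,0])),('red',(I[...,0]>1.8*I[...,1])&(I[...,0]>70))):
    q=m&k;print(n,q.sum(),'z',np.percentile(C[q][:,2],[0,5,50,95,100]).round(3) if q.sum() else '')
E
python3 rod.py
```

```text
15.4 [0.49744839 0.04877583 0.30291023] [  2.62916721   1.07703236 -13.02721489] [ 0.60198182 -1.14914314  0.04226944]
bright 110 z [0.164 0.17  0.24  0.26  0.263]
green 0 z 
yellow 55 z [0.228 0.23  0.243 0.261 0.263]
red 0 z
```

>>> {"fn": "apply_moves", "kwargs": {
  "dp": [
    [0,0,0.2],
    [0,0,0.4],
    [0,0,0.5],
    [0,0,0.5]
  ],
  "yaw": [0,0,0,0],
  "fingers": [1.5,1.5,1.5,1.5]
}}

```text
t: 15.85
position: [0.4974, 0.0487, 0.3081]
ee_rot: [0.399, 1.57, 2.466]
contact_force: [4.1, 1.6, -14.8]
width: 0.0232
```

```bash
python3 rod.py
python3 - <<'E'
from h import *
im=np.load('scene.npz')['im'];s=ctrl.sense();pr=proj([[.4975,.0488,.2]],ctrl.camera_params('scene'))[0]
x,y=int(pr[0])-30,int(pr[1])-40;save('pull',im,9,(x,y,x+60,y+66))
E
```

```text
15.85 [0.49744774 0.04874087 0.30813187] [  4.05786946   1.57956792 -14.83284843] [ 0.71206992 -1.34816458 -0.03331602]
bright 110 z [0.164 0.169 0.245 0.266 0.268]
green 0 z 
yellow 53 z [0.234 0.235 0.245 0.264 0.266]
red 0 z
```

View pics/pull.png

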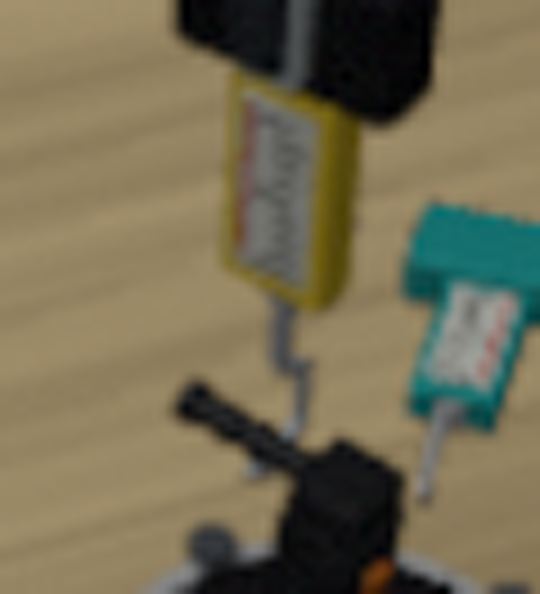

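Rod drawn out about 20+ mm, still grey between (280,300) and (280,365); no green seen yet. I'll raise 2 mm and average the force.

>>> {"fn": "apply_moves", "kwargs": {
  "dp": [
    [0,0,0.1],
    [0,0,0.2],
    [0,0,0.2]
  ],
  "yaw": [0,0,0],
  "fingers": [1.5,1.5,1.5]
}}

```text
t: 16.2
position: [0.4975, 0.0486, 0.3102]
ee_rot: [0.729, 1.571, 2.796]
contact_force: [3.8, 2.6, -16.2]
width: 0.0233
```

```bash
cat > rod2.py <<'E'
from h import *
F=[]
for i in range(4):
    im,d,p=grab('scene');s=ctrl.sense();F.append(s['contact_force'])
print(s['t'],s['position'],np.mean(F,0).round(2),np.std(F,0).round(2))
T=s['position'];C=cloud(d,p)
o=T-[0,0,.0056]   # scale origin
for z in range(-62,-105,-3):   # mm along scale axis
    q=proj([o+[0,0,z/1000]],p)[0];u,v=np.rint(q).astype(int);print(z,(u,v),[tuple(int(c) for c in im[v,k]) for k in(u-2,u-1,u,u+1,u+2)])
E
python3 rod2.py
```

```text
16.4 [0.49747803 0.04862597 0.31023782] [  3.66   1.59 -16.71] [0.29 0.45 0.39]
-62 (np.int64(336), np.int64(158)) [(96, 96, 90), (94, 95, 90), (89, 90, 85), (104, 104, 100), (114, 112, 97)]
-65 (np.int64(336), np.int64(159)) [(95, 87, 55), (90, 86, 70), (95, 94, 88), (108, 109, 104), (111, 109, 94)]
-68 (np.int64(336), np.int64(160)) [(121, 105, 32), (112, 100, 46), (95, 87, 55), (104, 102, 86), (109, 107, 90)]
-71 (np.int64(336), np.int64(160)) [(121, 105, 32), (112, 100, 46), (95, 87, 55), (104, 102, 86), (109, 107, 90)]
-74 (np.int64(336), np.int64(161)) [(124, 109, 59), (112, 98, 35), (118, 104, 33), (119, 107, 60), (113, 103, 67)]
-77 (np.int64(336), np.int64(162)) [(123, 114, 87), (87, 86, 60), (104, 95, 44), (111, 96, 29), (119, 101, 23)]
-80 (np.int64(336), np.int64(163)) [(135, 125, 93), (97, 99, 81), (61, 74, 64), (80, 78, 52), (114, 100, 49)]
-83 (np.int64(336), np.int64(164)) [(137, 123, 94), (103, 97, 87), (73, 78, 75), (85, 82, 69), (114, 101, 75)]
-86 (np.int64(336), np.int64(165)) [(125, 112, 87), (94, 91, 85), (74, 74, 76), (92, 85, 72), (127, 113, 84)]
-89 (np.int64(336), np.int64(166)) [(123, 112, 87), (94, 91, 84), (74, 75, 77), (103, 93, 76), (135, 119, 88)]
-92 (np.int64(336), np.int64(167)) [(123, 111, 89), (93, 90, 85), (73, 74, 75), (106, 96, 78), (139, 124, 92)]
-95 (np.int64(336), np.int64(168)) [(125, 113, 92), (89, 88, 85), (73, 74, 75), (105, 94, 75), (141, 125, 92)]
-98 (np.int64(336), np.int64(169)) [(130, 118, 95), (94, 91, 85), (73, 74, 75), (96, 90, 80), (125, 114, 92)]
-101 (np.int64(336), np.int64(170)) [(135, 121, 94), (97, 94, 85), (74, 74, 76), (76, 78, 80), (80, 82, 84)]
-104 (np.int64(335), np.int64(171)) [(152, 135, 100), (141, 126, 95), (116, 105, 86), (96, 89, 75), (85, 81, 72)]
```

Green is just showing at the rod's top (pixel 336,163), and the mean force is 16.7 N minus about 1.3 N of scale weight ≈ 15.3 N. Holding.

>>> {"fn": "apply_moves", "kwargs": {
  "dp": [
    [0,0,0],
    [0,0,0],
    [0,0,0],
    [0,0,0],
    [0,0,0],
    [0,0,0],
    [0,0,0],
    [0,0,0],
    [0,0,0],
    [0,0,0],
    [0,0,0],
    [0,0,0]
  ],
  "yaw": [0,0,0,0,0,0,0,0,0,0,0,0],
  "fingers": [1.5,1.5,1.5,1.5,1.5,1.5,1.5,1.5,1.5,1.5,1.5,1.5]
}}

```text
t: 17.6
position: [0.4975, 0.0486, 0.3104]
ee_rot: [0.039, 1.571, 2.107]
contact_force: [3.6, 2.0, -16.1]
width: 0.023
```

```bash
python3 rod2.py | sed -n '1p;7,10p'
```

```text
17.8 [0.49752245 0.04860529 0.31037064] [  3.57   2.6  -16.25] [0.1  0.66 0.34]
-77 (np.int64(336), np.int64(162)) [(123, 113, 86), (86, 86, 61), (102, 93, 42), (110, 96, 29), (118, 100, 21)]
-80 (np.int64(336), np.int64(163)) [(134, 123, 92), (96, 99, 81), (61, 74, 64), (81, 78, 54), (114, 100, 50)]
-83 (np.int64(336), np.int64(164)) [(139, 124, 94), (107, 100, 88), (72, 77, 75), (87, 83, 70), (115, 101, 77)]
-86 (np.int64(336), np.int64(165)) [(132, 117, 89), (101, 96, 86), (75, 76, 78), (91, 85, 71), (127, 112, 84)]
```

Held for about 1.7 s at about 15 N. Lowering and unhooking.

>>> {"fn": "apply_moves", "kwargs": {
  "dp": [
    [0,0,-0.8],
    [0,0,-1.6],
    [0,0,-2.4],
    [0,0,-3.2],
    [0,0,-3.8],
    [0,0,-4.2],
    [0,0,-4.2],
    [0,0,-4.2]
  ],
  "yaw": [0,0,0,0,0,0,0,0],
  "fingers": [1.5,1.5,1.5,1.5,1.5,1.5,1.5,1.5]
}}

```text
t: 18.6
position: [0.4977, 0.0484, 0.2687]
ee_rot: [-1.975, 1.57, 0.093]
contact_force: [-0.1, -0.1, -2.2]
width: 0.0231
```

Run:
```python
from h import *
s=ctrl.sense();im,d,p=grab('scene');im=im.astype(int);C=cloud(d,p)
T=s['position'];print(s['t'],T,s['contact_force']);m=(np.hypot(C[...,0]-T[0],C[...,1]-T[1])<.03)&(C[...,2]<.185)&(C[...,2]>.135)&(im.min(2)>70)
a=np.radians(28.5);ux=np.array([np.cos(a),np.sin(a),0]);uy=np.array([-ux[1],ux[0],0]);Q=C[m]-T
print(np.c_[Q@ux*1e3,Q@uy*1e3,C[m][:,2]*1e3].round(0).astype(int).tolist())
P=C[(np.hypot(C[...,0]-.518,C[...,1]-.06)<.013)&(C[...,2]>.165)&(C[...,2]<.19)];print('top z',np.median(P[:,2]),len(P))
```

```text
18.6 [0.49769486 0.04842975 0.26870601] [-0.11546291 -0.14655085 -2.16304247]
[[-2, -2, 184], [0, -1, 184], [0, 9, 174], [-4, 12, 166], [0, 10, 169], [-23, -7, 165], [0, 11, 165], [-19, -8, 164], [-18, -5, 163], [-9, -8, 166], [-7, -6, 163], [-2, -8, 167], [2, -6, 165], [-4, 4, 150], [10, -12, 170], [-2, 1, 150], [12, -15, 169], [-3, -11, 155], [-1, -10, 155], [-2, -3, 149], [0, -2, 150], [-2, -12, 152], [0, -10, 152], [2, -8, 151], [11, -17, 160], [11, -16, 156], [9, -14, 150], [10, -14, 147]]
top z 0.17396680574580223 55
```

>>> {"fn": "apply_moves", "kwargs": {
  "dp": [
    [0,0,-0.1],
    [-0.4,0.7,-0.1],
    [-0.8,1.4,-0.1],
    [-1.3,2.1,-0.1],
    [-1.7,2.8,-0.1],
    [-2.1,3.4,-0.1],
    [-2.3,3.8,-0.1],
    [-2.3,3.8,2.3],
    [-2,8,2.4],
    [-1,12.5,2.4],
    [0,16.5,2.4],
    [1,20,2.4]
  ],
  "yaw": [0,0,0,0,0,0,0,0,0,0,0,0],
  "fingers": [1.5,1.5,1.5,1.5,1.5,1.5,1.5,1.5,1.5,1.5,1.5,1.5]
}}

```text
t: 19.85
position: [0.5074, 0.2513, 0.2924]
ee_rot: [-0.56, 1.57, 1.509]
contact_force: [0.8, -0.7, -1.5]
width: 0.0232
```

>>> {"fn": "apply_moves", "kwargs": {
  "dp": [
    [0.4,2.5,0],
    [0.9,5.5,0],
    [0.9,5.5,0],
    [0.9,5.5,0]
  ],
  "yaw": [0,0,0,0],
  "fingers": [1.5,1.5,1.5,1.5]
}}

```text
t: 20.25
position: [0.5162, 0.3041, 0.2918]
ee_rot: [2.136, 1.569, -2.078]
contact_force: [-0.7, -0.6, -0.9]
width: 0.0234
```

>>> {"fn": "apply_moves", "kwargs": {
  "dp": [
    [0.1,0.1,-3],
    [0.1,0.1,-7],
    [0.1,0.1,-11],
    [0.1,0.1,-13],
    [0.1,0.1,-14],
    [0.1,0.1,-14.3],
    [0.1,0.1,-14.3]
  ],
  "yaw": [0,0,0,0,0,0,0],
  "fingers": [1.5,1.5,1.5,1.5,1.5,1.5,1.5]
}}

```text
t: 20.95
position: [0.5183, 0.3043, 0.1503]
ee_rot: [-1.567, 1.569, 0.499]
contact_force: [0.2, 0.4, -0.6]
width: 0.0233
```

Run:
```python
from h import *
s=ctrl.sense();im,d,p=grab('scene');C=cloud(d,p);print(s['position'],s['contact_force'])
m=(np.hypot(C[...,0]-.517,C[...,1]-.306)<.05)&(C[...,2]>.08)&(C[...,2]<.19);P=C[m];I=im[m].astype(int)
y=(I[:,2]<I[:,0]*.5)&(I[:,0]>80);print('yellow',y.sum(),P[y].mean(0).round(4),np.percentile(P[y][:,2],[0,50,100]).round(4))
```

```text
[0.51830577 0.30430766 0.15028832] [ 0.18539978  0.44261387 -0.59561058]
yellow 71 [0.5241 0.301  0.1109] [0.0805 0.1086 0.1423]
```

>>> {"fn": "apply_moves", "kwargs": {
  "dp": [
    [-0.1,0.1,0],
    [-0.1,0.1,-0.3],
    [-0.1,0.1,-0.6],
    [-0.1,0.1,-0.8],
    [-0.1,0.1,-0.9],
    [-0.1,0.1,-0.9]
  ],
  "yaw": [0,0,0,0,0,0],
  "fingers": [1.5,1.5,1.5,1.5,1.5,1.5]
}}

```text
t: 21.6
position: [0.5165, 0.3056, 0.1417]
ee_rot: [0.076, 1.57, 2.143]
contact_force: [-3.5, -0.7, 7.3]
width: 0.0232
```

Seated (7 N up at the original height). Releasing and rising.

>>> {"fn": "apply_moves", "kwargs": {
  "dp": [
    [0,0,0.05],
    [0,0,0.05],
    [0,0,0.05],
    [0,0,0.05],
    [0,0,0.05],
    [0,0,1],
    [0,0,3],
    [0,0,7],
    [0,0,11],
    [-3,4,14],
    [-6,8,15],
    [-10,12,15]
  ],
  "yaw": [0,0,0,0,0,0,0,0,0,0,0,0],
  "fingers": [2.5,3.5,5,5,5,5,5,5,5,5,5,5]
}}

```text
t: 22.8
position: [0.4278, 0.4165, 0.2935]
ee_rot: [-1.224, 1.564, 0.841]
contact_force: [0.8, 0.5, -0.5]
width: 0.0502
```

Run:
```python
from h import *
s=ctrl.sense();print(s['t'],s['position'],s['contact_force'])
im,d,p=grab('scene');t,dt,pt=grab('top')
A=cv2.resize(im[140:230,305:455],None,fx=5.3,fy=5.3,interpolation=cv2.INTER_CUBIC)[:,:795]
B=cv2.resize(t[170:250,180:430],None,fx=3,fy=3,interpolation=cv2.INTER_CUBIC)[:120*1]
cv2.imwrite('pics/final.png',np.vstack([A,np.pad(B,((0,0),(0,795-750),(0,0)))])[...,::-1])
for n,C in(('S',cloud(d,p)),('T',cloud(dt,pt))):
    m=(np.hypot(C[...,0]-.517,C[...,1]-.305)<.06)&(C[...,2]>.165)&(C[...,2]<.19);P=C[m]
    if len(P)>20:print(n,'grip',len(P),cv2.minAreaRect((P[:,:2]*1000).astype(np.float32)),np.median(P[:,2]))
    m=(np.hypot(C[...,0]-.518,C[...,1]-.06)<.085)&(C[...,2]>.155)&(C[...,2]<.185);P=C[m]
    if len(P)>20:print(n,'conn',cv2.minAreaRect((P[:,:2]*1000).astype(np.float32)),np.percentile(P[:,2],[50,90,98]).round(4))
```

```text
22.8 [0.42780929 0.41653189 0.29346112] [ 0.76565072  0.48817908 -0.46336002]
S grip 198 ((517.4490356445312, 304.13470458984375), (69.05918884277344, 27.39899253845215), 27.4201602935791) 0.1739094413735195
S conn ((501.9280700683594, 43.330448150634766), (71.20250701904297, 29.600980758666992), 38.1035270690918) [0.1706 0.1749 0.176 ]
T grip 274 ((515.7894287109375, 305.2166748046875), (68.80929565429688, 24.339040756225586), 27.768030166625977) 0.1752362406839552
T conn ((499.5848083496094, 48.40215301513672), (69.8478012084961, 26.496356964111328), 30.827754974365234) [0.1741 0.1778 0.1803]
```

View pics/final.png

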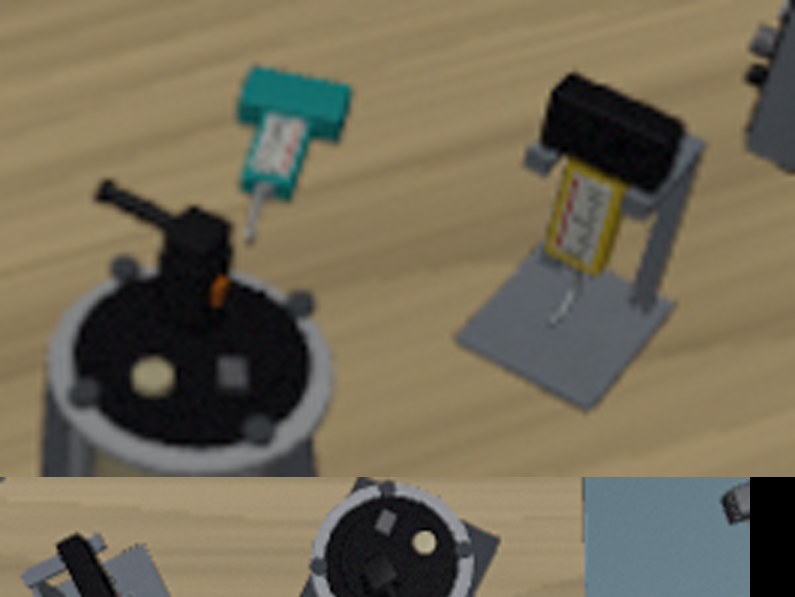

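The scale is back in its stand, upright (grip at 615,130) at its original height. The connector is on the stub with its button out (220,290). Handing in.

```bash
python3 -c "
from rig import ctrl
print(ctrl.hand_in())"
```

```text
the job is handed in; nothing more can be done
None
```

I finished the job and handed it in at about 23 s of robot time.

- **Connector:** I pushed the black connector onto the stub with about 27 N at the end. A short upward tug moved it about 2 mm and then met about 14 N of resistance, so it is latched. Its top measured about 0.176 m in the scene camera, which matches fully home, and the orange button is visibly out.
- **Pull test:** I hooked the scale under the side pipe and pulled straight up, holding it for about 1.7 s. The wrist force was 16.3 to 16.7 N including the scale's own weight, so roughly 15 N on the joint. In the camera only about one pixel of green showed on the rod, so the force reading is the better evidence.
- **Scale:** I unhooked it and hung it back upright in its stand. The grip is at its original height and within about 2 mm of its original position.

**What disagreed or went unchecked:**
- I never saw the 5 to 20 N push-on force as the button was driven in, because I read the force only at the end of each step. The tug test stands in for it.
- The final top-camera readings of the connector scatter by 2 to 4 mm and up to 0.180 m in height.
- The pipe's apparent direction in the last two views differs by several degrees. That may be play or slight rotation after the pull.

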